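# Knock a milled wooden bow tie out of its routing fixture

### The job

Unload the routing fixture: throw the toggle clamp open, push the ejector lever's ball down so that the plunger lifts the wooden bow tie out of its pocket, then take the raised tie and lay it gently, ribbed face up, flat in the tray beside the finished one. Last, raise the ejector lever all the way back up and leave the clamp open, so that the fixture is ready for the next blank. Leave the finished tie and the things on the table where they are.

Things in the scene. Friction and masses are not known exactly. Their poses are not given: they have to be found in the camera images.
- fixture: Plywood routing fixture screwed to the bed: a hollow box 200 (its x) x 190 (its y) mm and 60 mm high, reaching from y = -75 to y = +115 mm of its origin. Origin: on the table surface, straight under the centre of the pocket; z up, x along the pocket. The ejector lever comes out of its -y side, the toggle clamp stands on top at its +y side. It is turned less than 0.3 rad from the robot's axes, either way. It cannot move
- pocket (a point): Centre of the pocket, at the level of the fixture's top face (60 mm above the table), axes as the fixture. The pocket has the tie's outline with 2 mm play all round and is 14 mm deep, so that the tie lies flush in it and cannot be gripped; the flat aluminium plunger, 26 mm across, comes up through a hole in the middle of its floor
- bow_tie: The wooden bow tie in the pocket, under the clamp: 130 mm long (its x), 14 mm thick (z), mass about 60 g. Straight knot in the middle 34 mm long and 28 mm wide (y); the two wings flare to 62 mm wide at their ends. Origin: centre of the underside; z up out of the ribbed face. Fully raised by the plunger it stands level, 11 mm proud of the fixture's top, its lowest 3 mm still guided in the pocket, and can be gripped across the knot (the pads then close along its y)
- clamp_handle (a joint): Toggle clamp handle angle (rad): 0 = upright, clamped; 1.6 = thrown fully over, level towards the fixture's +y, open. It turns about clamp_pivot; about 3 N at the grip moves it; it stays where left. The steel arm over the knot follows at 1.3 times the angle: fully open its foot is 90 mm to +y of the pocket centre and 170 mm up, clear of a gripper at the knot; half open it is in the way
- clamp_grip (a point): Point to take the handle: near the middle of its black rubber grip (a round bar 18 mm thick and 62 mm long), 95 mm from clamp_pivot and 22 mm from the handle's end. Upright, it is 177 mm above the table
- clamp_pivot (a point): Axis of the clamp handle: 94 mm to the fixture's +y from the pocket centre, 82 mm above the table; axes as the fixture; the handle swings in the y-z plane here
- ejector_lever (a joint): Angle of the ejector lever (rad): 0 = ball up, plunger sunk 2 mm below the pocket floor; 0.27 = ball pressed fully down (a stop), plunger raised and the tie 11 mm proud. The plunger rises 48 mm per rad. It stays where it is left by friction; about 5 N on the ball moves it, either way
- lever_ball (a point): Centre of the black ball on the end of the ejector lever, 34 mm across, outside the fixture's -y side. Ball up it is 56 mm above the table, pressed down about 30 mm; it can be pushed down from above and gripped from above to raise it
- lever_pivot (a point): Axis of the ejector lever (along the fixture's x), inside the fixture, 48 mm to its -y from the pocket centre and 22 mm above the table; axes as the fixture. With the lever at 0 the ball is 92 mm to the -y and 34 mm up from it. The ball swings about it at a radius of 98 mm
- tray: Shallow grey laminate tray, fixed to the table, 172 (its x) x 260 (its y) mm outside, 28 mm high, walls and floor 6 mm thick. Origin: centre of the underside; z up. The finished tie lies in it somewhere near the middle or to one side with its length along the tray's x; the wider of the two spaces beside it always takes another tie
- finished_tie: A finished bow tie, same shape, size and origin as bow_tie, lying in the tray; to be left alone
- spatula: Putty knife 200 mm long lying on the table beyond the work; to be left alone
- brush: Dust brush 190 mm long lying on the table beyond the work; to be left alone
- sanding_block: Cork sanding block 100 x 60 x 35 mm on the table at the left; to be left alone
Mind the look-alikes: they are no part of the job. What is shaped like the bow_tie but purple is not meant.

How it is judged:
By the outcome, as a careful person would: the job done as asked, in the order asked, and still so for the second after the job is handed in, with the robot touching nothing.
It also fails if it takes over 72 s, if anything falls off the work surface, if the arm or the gripper's body presses on something with over 40 N, if the wrist force passes 120 N, or if a joint passes its speed limit or range.

### The arm

A 6-joint arm with a two-finger parallel gripper is mounted at the origin on the work surface. World frame = base frame: x ahead of the robot, y to its left, z up, the work surface at z = 0. Lengths are in m, angles in rad, forces in N, time in s.
With the tool pointing down it reaches from about 0.35 to 0.85 m from the base axis. Payload 8.1 kg.
Tool frame: the origin (TCP) lies at the centre of the arm's flange, where the gripper is bolted on; the fingertips stand 186 mm ahead of it and the grasp point (between the pads) lies 167 mm ahead of it; z points along the fingers, y is the direction in which the jaws open and shut (so a half turn about z gives the same grasp; the last joint's range is limited). The gripper opens to 93 mm and grips with 3 to 60 N. Pads are 15 mm wide; open, the fingers measure 128 mm over their backs; the gripper's body (75 mm by 188 mm) begins 65 mm behind the grasp point.
Start: joints at [-1.257, 0.13, 1.488, -0, 1.523, -0.085], TCP at [0.233, -0.553, 0.405] pointing down, gripper open.
Joint ranges: [-2.96, 2.96], [-0.89, 2.26], [0.02, 2.5], [-1.34, 4.48], [0, 2.73], [-2.66, 2.66]. Speed limits (rad/s): [2.39, 2.39, 2.79, 3.14, 3.14, 3.14].

### API

Orientations are given as a rotation vector (axis times angle).
In Python, from plant import robot, viewer, order gives the robot as it stands.
- The arm moves only by the tool apply_moves, never from a script. Its argument "deltas" is a list of rows, each a list of 3 entries, a list of its own where there are three numbers: the finger opening in mm, from 0 to 93, then the shift along the tool's x, y, z in mm, then the turn about the tool's z in rad. In form: [[grip, [dx, dy, dz], yaw], ...]. A call has 1 to 5 rows; each row shifts and turns the commanded pose from where the row before left it, along the tool's axes as they then stand; what a row does not reach is not made up. A row lasts 1/8 s, in which the tool goes at most 62.5 mm and 10.7 degrees, less where a joint would pass 70% of its speed; a pose out of reach is approached as far as the arm can. A call is refused whole if a number of a shift passes 62.5 or a number of a turn 0.188, either way. A call with a gripper value outside its range is refused whole. The fingers move at their own pace and stop on an object; "grip_force" is the grip in N (left out, the last holds). Time passes only in rows, so rows that do not move let the fingers close. It gives the time, the measured TCP pose, the force and the opening at its end, in the units of the state.
- robot.read_state(): the state, without advancing time (a new reading comes with each control period).
- viewer.read_camera(name): name is "scene" or "top"; returns the picture (480x640x3 uint8, blue, green, red); there is no depth.
- viewer.get_calibration(name): a dict with "fx", "fy", "cx", "cy" (pixels), "R" (3x3) and "t" (3): a world point X has camera coordinates R X + t. Camera axes: x right, y down, z forward; pixel columns grow to the right and rows downward; lengths in m; the calibration is good to about 2 mm. A picture is of the moment at which its call begins. get_calibration takes no time and is no camera call.
- order.close_job(): hands the job in, once; it reports no verdict.
The state is a dict: "t": time; "q": joint angles; "dq": joint speeds; "joint_torque": joint torques, N m; "tool_pos": TCP position; "orientation": TCP orientation; "force": force on the tool from outside, world axes, zero at the start; "wrist_torque": the same for the moment, N m; "opening": finger opening in m.
Only numpy, scipy, OpenCV 4.12 (cv2) and the standard library are available. Lean on these libraries where they do the work, as an engineer would, in place of code of your own. Each camera call takes 0.05 s, during which the arm holds its last target. There are 200 camera calls.

## Working session

There is one attempt and no reset: what is moved stays moved. The work goes in short steps, Python scripts to look and compute and a tool call to move; the robot and the scene stay as the last step left them, time stands still between calls to the robot, and variables do not carry over. Pictures are saved under pics/ and viewed, about 8 in all and at most 12, crops included, and the job is handed in when it is done.

Besides the shell and the picture viewer there is one more tool, called after "Request:" in YAML: its name, and indented under it one key for each argument. apply_moves: Moves the arm, as the interface text tells. Its arguments: {"type":"object","properties":{"deltas":{"type":"array"},"grip_force":{"type":"number"}},"required":["deltas"]}

```bash
mkdir -p pics; ls; python3 - <<'E'
from plant import robot, viewer, order
import cv2
print(robot.read_state())
for n in("scene","top"):
    print(n,viewer.get_calibration(n)); cv2.imwrite(f"pics/{n}0.png",viewer.read_camera(n))
E
```

```text
pics
{'t': 0.0, 'q': array([-1.25738900e+00,  1.31168077e-01,  1.48925038e+00, -1.83767955e-05,
        1.52296579e+00, -8.54007727e-02]), 'dq': array([-8.51994441e-05, -1.04293279e-03,  3.44769995e-04, -1.11819491e-03,
        7.70718160e-05,  3.54835191e-04]), 'joint_torque': array([ 6.97919058e-04, -5.59837139e+01, -4.91761172e+01,  7.67963938e-02,
        3.54336679e-02, -2.08049055e-04]), 'tool_pos': array([ 0.23294252, -0.55270223,  0.40369887]), 'orientation': array([-3.07759843e+00, -6.21952296e-01,  3.48584008e-04]), 'force': array([ 0.6812076 , -0.20422975, -0.6850799 ]), 'wrist_torque': array([0.0159677 , 0.0101605 , 0.03211928]), 'opening': 0.09297944054047896}
scene {'fx': 530.2349397244795, 'fy': 530.2349397244795, 'cx': 329.9568462752022, 'cy': 237.71037667538792, 'R': array([[ 0.29748089,  0.95458553,  0.01648005],
       [ 0.80956737, -0.24306344, -0.5343415 ],
       [-0.50606896,  0.1722981 , -0.84510802]]), 't': array([-0.28234618, -0.40754802,  1.76054208])}
top {'fx': 469.62769315803956, 'fy': 469.62769315803956, 'cx': 326.2106507293763, 'cy': 236.50280885749376, 'R': array([[-2.36437505e-02, -9.99718263e-01, -2.09013366e-03],
       [-9.92982077e-01,  2.37266689e-02, -1.15860433e-01],
       [ 1.15877383e-01, -6.63909907e-04, -9.93263304e-01]]), 't': array([0.14699809, 0.60259442, 1.31337897])}
```

View pics/scene0.png

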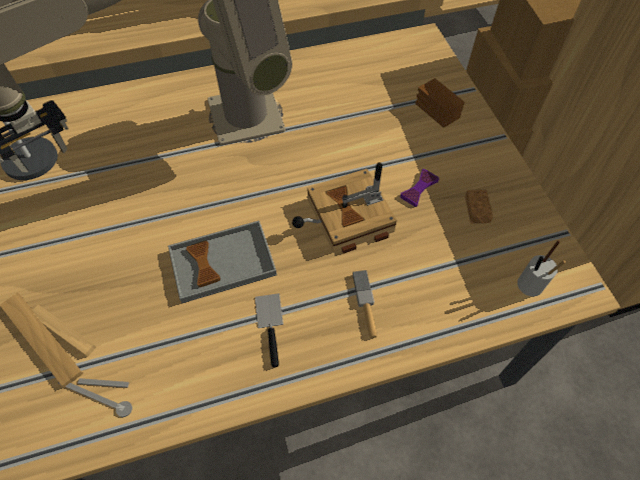

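View pics/top0.png

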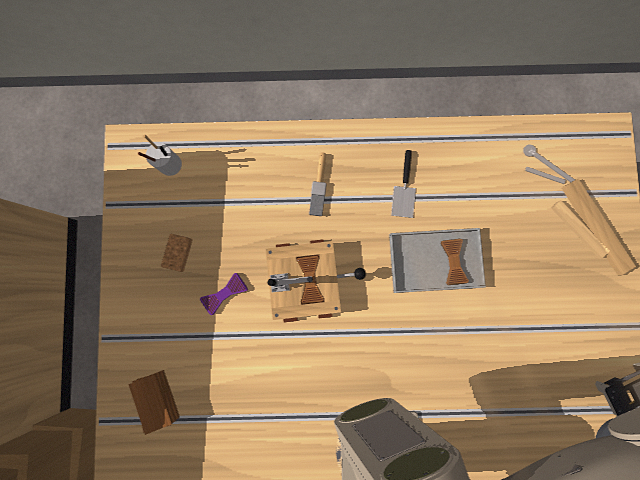

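Both views show the same things. Tie-shaped objects in the top view: the pocket tie at (310,280), the finished tie at (455,262) in the tray's right part, and the purple decoy at (224,294). The black round things are the lever ball at (360,274), the clamp grip end at (272,283) and the putty-knife handle at (408,165). I choose the pocket tie, the ball and the grip. Next, close crops of both views.

```bash
python3 - <<'E'
import cv2,numpy as np
t=cv2.imread("pics/top0.png");s=cv2.imread("pics/scene0.png")
a=cv2.resize(t[220:330,250:500],None,fx=3.2,fy=3.2,interpolation=cv2.INTER_CUBIC)
cv2.imwrite("pics/tc.png",a)
b=cv2.resize(s[155:310,160:400],None,fx=3.3,fy=3.3,interpolation=cv2.INTER_CUBIC)
cv2.imwrite("pics/sc.png",b)
E
```

```text
(no output)
```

View pics/tc.png

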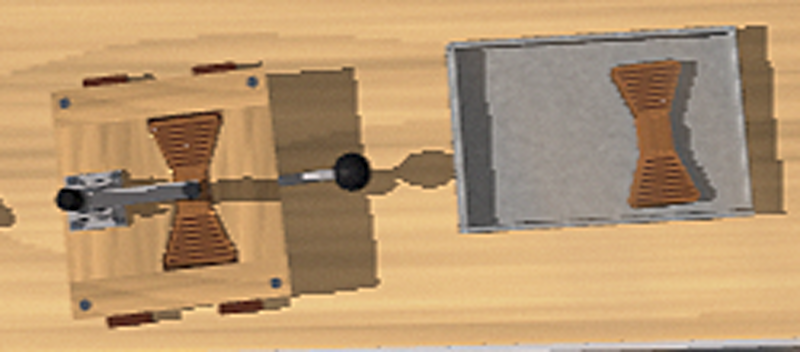

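View pics/sc.png

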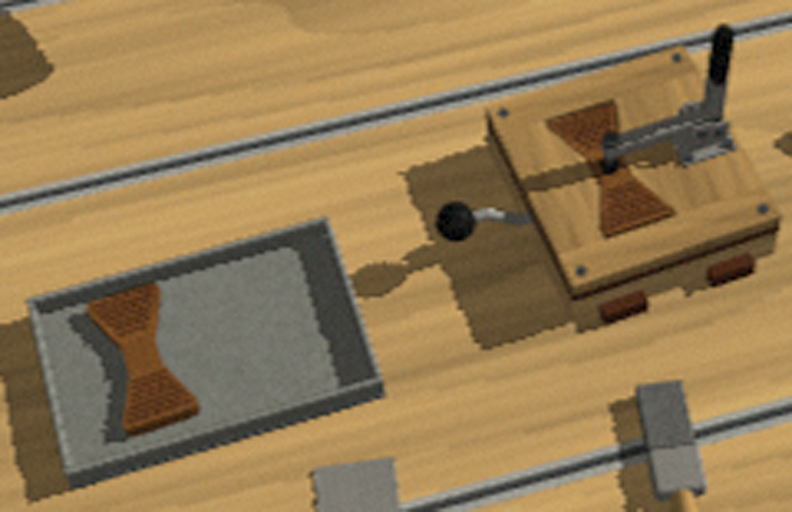

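The crops confirm the choice. The pocket tie under the clamp foot has its corners at tc (148,120), (222,112), (238,263) and (163,270). The ball is at tc (352,172) and sc (456,221). The finished tie lies in the -y part of the tray, so the wide space is on its +y side. Next I triangulate.

```bash
cat > h.py <<'E'
from plant import robot, viewer, order
import numpy as np, cv2
from scipy.optimize import least_squares
C={n:viewer.get_calibration(n) for n in("scene","top")}
def P(n):
    c=C[n]; return np.array([[c['fx'],0,c['cx']],[0,c['fy'],c['cy']],[0,0,1]])@np.c_[c['R'],c['t']]
PT,PS=P("top"),P("scene")
def proj(M,X):
    h=np.c_[X,np.ones(len(X))]@M.T; return h[:,:2]/h[:,2:]
def tri(a,b):
    h=cv2.triangulatePoints(PT,PS,np.array(a,float).T,np.array(b,float).T); return (h[:3]/h[3]).T
full=lambda p,s,o:(np.array(p,float)+.5)/s-.5+np.array(o)
def fit(L,a,b,x0):
    L=np.array(L,float)
    def X(p):
        c,s=np.cos(p[3]),np.sin(p[3]); return L@np.array([[c,-s,0],[s,c,0],[0,0,1]]).T+p[:3]
    r=least_squares(lambda p:np.r_[(proj(PT,X(p))-a).ravel(),(proj(PS,X(p))-b).ravel()],x0)
    return r.x,np.sqrt(np.mean(r.fun**2))
E
python3 - <<'E'
from h import *
np.set_printoptions(precision=4,suppress=True)
T=lambda p:full(p,3.2,(250,220)); S=lambda p:full(p,3.3,(160,155))
rect=lambda x,y0,y1,z:[[x,y1,z],[x,y0,z],[-x,y0,z],[-x,y1,z]]
D={'tie':([(148,120),(222,112),(238,263),(163,270)],[(675,212),(600,236),(547,120),(612,100)],rect(.065,-.031,.031,0)),
'fix':([(52,93),(267,70),(291,296),(76,320)],[(778,228),(574,292),(487,113),(682,47)],rect(.1,-.075,.115,0)),
'tray':([(448,42),(736,27),(752,214),(462,232)],[(382,385),(72,478),(30,300),(325,218)],rect(.086,-.13,.13,0)),
'fin':([(612,68),(683,62),(697,203),(630,207)],[(197,408),(125,432),(88,303),(160,287)],rect(.065,-.031,.031,0))}
for k,(a,b,L) in D.items():
    a,b=T(a),S(b); X=tri(a,b); print(k,fit(L,a,b,[*X.mean(0),0]),X[:,2])
print('ball',tri(T([(352,172)]),S([(456,221)])))
print('griptop',tri(T([(70,198)]),S([(722,30)])))
E
```

```text
tie (array([0.4846, 0.1828, 0.0619, 0.0798]), np.float64(0.7058765129922787)) [0.0633 0.0629 0.0606 0.0593]
fix (array([0.4847, 0.1829, 0.0499, 0.0845]), np.float64(0.9501760143209773)) [0.0417 0.0511 0.0503 0.0581]
tray (array([ 0.5328, -0.1819,  0.0225,  0.0364]), np.float64(0.9847713170701412)) [0.0223 0.0226 0.0267 0.0243]
fin (array([ 0.5265, -0.2336,  0.0153,  0.0598]), np.float64(0.9584565912012227)) [0.0158 0.0174 0.0175 0.0123]
ball [[0.498  0.0441 0.0554]]
griptop [[0.4781 0.2745 0.201 ]]
```

```bash
cat >> h.py <<'E'
from scipy.spatial.transform import Rotation as Ro
F=np.array([.4846,.1828]);YF=.082
def fx(x,y,z): c,s=np.cos(YF),np.sin(YF); return np.array([F[0]+c*x-s*y,F[1]+s*x+c*y,z])
def go(X,psi=None):
    s=robot.read_state(); R=Ro.from_rotvec(s['orientation']).as_matrix()
    g=s['tool_pos']+R@[0,0,.167]; p=np.arctan2(R[1,0],R[0,0])
    print('t',round(s['t'],2),'grasp',g.round(4),'psi',p.round(4),'F',s['force'].round(1),'op',round(s['opening']*1e3,1))
    print(' tool shift mm',(R.T@(np.array(X)-g)*1e3).round(1),'yaw',None if psi is None else round((p-psi+np.pi)%(2*np.pi)-np.pi,3))
E
python3 - <<'E'
from h import *
go([.4773,.2757,.25],YF+np.pi/2)
E
```

```text
t 0.1 grasp [ 0.2328 -0.5524  0.2368] psi 0.3988 F [-0.2  0.1 -0.2] op 93.3
 tool shift mm [ 546.8 -668.2  -12. ] yaw -1.254
```

Request:
apply_moves:
  deltas:
    - [93,[36.5,-44.5,-5],0]
    - [93,[36.5,-44.5,-5],0]
    - [93,[36.5,-44.5,-5],0]
    - [93,[36.5,-44.5,-5],0]
    - [93,[36.5,-44.5,0],0]
  grip_force: 15

```text
t: 0.72
tool_pos: [0.3149, -0.2753, 0.4248]
orientation: [3.079, 0.621, 0.001]
force: [0.9, -0.2, 0.3]
opening: 0.093
```

Request:
apply_moves:
  deltas:
    - [93,[36.5,-44.5,0],0]
    - [93,[36.5,-44.5,0],0]
    - [93,[36.5,-44.5,0],0]
    - [93,[36.5,-44.5,0],0]
    - [93,[36.5,-44.5,0],0]

```text
t: 1.35
tool_pos: [0.3965, 0.0008, 0.4246]
orientation: [3.079, 0.622, 0.001]
force: [0.9, -0.2, -0.2]
opening: 0.0929
```

Request:
apply_moves:
  deltas:
    - [93,[36.5,-44.5,0],0]
    - [93,[36.5,-44.5,0],0]
    - [93,[36.5,-44.5,0],0]
    - [93,[36.5,-44.5,0],0]
    - [93,[36.5,-44.5,0],0]

```text
t: 1.98
tool_pos: [0.4784, 0.2768, 0.4243]
orientation: [3.079, 0.623, -0.0]
force: [0.3, -0.9, 1.3]
opening: 0.0932
```

Request:
apply_moves:
  deltas:
    - [60,[0,0,0],-0.18]
    - [60,[0,0,0],-0.18]
    - [60,[0,0,0],-0.18]
    - [60,[0,0,0],-0.18]
    - [60,[0,0,0],-0.18]

```text
t: 2.6
tool_pos: [0.4782, 0.2748, 0.4241]
orientation: [-2.496, -1.907, 0.002]
force: [0.2, 0.7, -0.5]
opening: 0.0599
```

Request:
apply_moves:
  deltas:
    - [60,[0,0,0],-0.18]
    - [60,[0,0,0],-0.174]
    - [60,[0,0,0],0]
    - [60,[0,0,0],0]

```text
t: 3.1
tool_pos: [0.4783, 0.2748, 0.4245]
orientation: [-2.133, -2.306, 0.001]
force: [0.1, 0.2, -0.2]
opening: 0.0601
```

```bash
python3 - <<'E'
from h import *
go([.4773,.2757,.175],YF+np.pi/2)
E
```

```text
t 3.1 grasp [0.4782 0.2747 0.2575] psi 1.6488 F [ 0.1  0.2 -0.2] op 60.1
 tool shift mm [ 1.  -0.8 82.5] yaw -0.004
```

Request:
apply_moves:
  deltas:
    - [60,[1,-0.8,27],0]
    - [60,[0,0,28],0]
    - [60,[0,0,27],0]
    - [10,[0,0,0],0]
    - [10,[0,0,0],0]
  grip_force: 15

```text
t: 3.72
tool_pos: [0.4778, 0.2759, 0.3439]
orientation: [2.13, 2.309, 0.002]
force: [-0.6, -0.6, 0.4]
opening: 0.045
```

Request:
apply_moves:
  deltas:
    - [10,[0,0,0],0]
    - [10,[0,0,0],0]
    - [10,[0,0,0],0]

```text
t: 4.1
tool_pos: [0.4768, 0.2759, 0.3436]
orientation: [-2.127, -2.31, 0.002]
force: [-6.2, -1.8, 5.4]
opening: 0.0177
```

```bash
python3 - <<'E'
from h import *
go([.4773,.2757,.175],YF+np.pi/2)
E
```

```text
t 4.1 grasp [0.4765 0.2759 0.1766] psi 1.6529 F [-6.2 -1.8  5.4] op 17.7
 tool shift mm [-0.2  0.8  1.6] yaw 0.0
```

Gripped at 17.7 mm, which matches the 18 mm bar. Now I follow the arc.

Request:
apply_moves:
  deltas:
    - [10,[18.9,0,1.9],0]
    - [10,[18.1,0,5.6],0]
    - [10,[16.6,0,9.1],0]
    - [10,[14.6,0,12.2],0]

```text
t: 4.6
tool_pos: [0.4708, 0.3448, 0.3146]
orientation: [-2.126, -2.31, 0.002]
force: [-9.0, -0.1, 6.5]
opening: 0.0171
```

Request:
apply_moves:
  deltas:
    - [10,[11.7,0,14.9],0]
    - [10,[8.6,0,16.9],0]
    - [10,[5.1,0,18.3],0]
    - [10,[1.4,0,19],0]
    - [10,[0,0,2],0]

```text
t: 5.22
tool_pos: [0.4681, 0.3726, 0.2421]
orientation: [-2.124, -2.309, -0.002]
force: [-8.0, 12.9, 2.7]
opening: 0.0173
```

```bash
python3 - <<'E'
from h import *
go(fx(0,.189,.082),YF+np.pi/2)
cv2.imwrite("pics/s1.png",cv2.resize(viewer.read_camera("scene")[80:280,240:480],None,fx=3,fy=3,interpolation=cv2.INTER_CUBIC))
E
```

```text
t 5.22 grasp [0.4677 0.3733 0.0751] psi 1.654 F [-8.  12.9  2.7] op 17.3
 tool shift mm [-2.2  1.2 -6.9] yaw 0.001
```

View pics/s1.png

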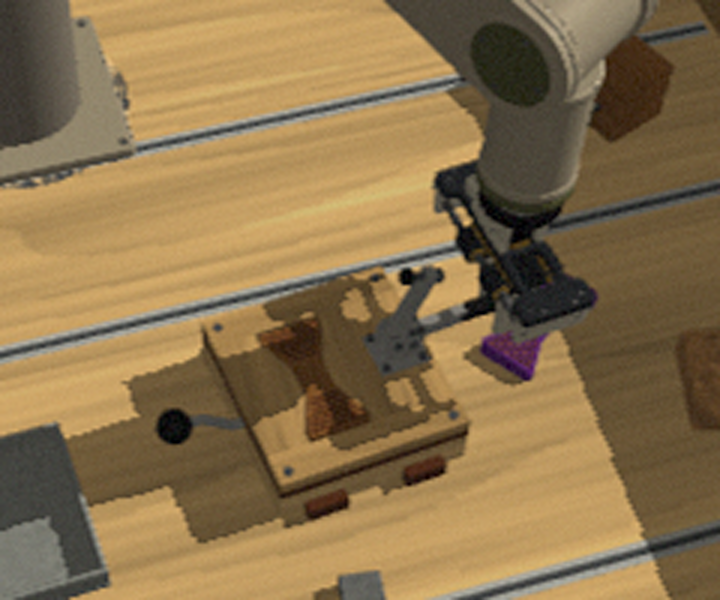

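The handle lies level toward +y (grip about s1 (470,310)), the arm stands up at (425,280), and the pocket knot is clear. I release and go to the ball.

Request:
apply_moves:
  deltas:
    - [60,[0,0,0],0]
    - [60,[0,0,0],0]
    - [60,[0,0,0],0]
    - [60,[0,0,-50],0]
    - [60,[0,0,-60],0]

```text
t: 5.9
tool_pos: [0.4693, 0.3697, 0.3524]
orientation: [-2.129, -2.31, 0.006]
force: [1.3, 0.8, 0.4]
opening: 0.0588
```

Request:
apply_moves:
  deltas:
    - [60,[0,0,-60],0]
    - [60,[-53,0,0],0]
    - [60,[-55,0,0],0]
    - [60,[-55,0,0],0]
    - [60,[-55,0,0],0]

```text
t: 6.52
tool_pos: [0.4874, 0.1512, 0.4132]
orientation: [2.128, 2.31, 0.001]
force: [0.1, -1.1, -0.7]
opening: 0.0597
```

Request:
apply_moves:
  deltas:
    - [60,[-55,0,0],0]
    - [60,[-55,0,0],0]
    - [60,[0,0,0],0]

```text
t: 6.9
tool_pos: [0.4967, 0.04, 0.4131]
orientation: [2.134, 2.304, -0.001]
force: [0.3, 0.5, 0.4]
opening: 0.0598
```

```bash
python3 - <<'E'
from h import *
go([.497,.0437,.056],YF+np.pi/2)
E
```

```text
t 6.9 grasp [0.4968 0.0398 0.2461] psi 1.6471 F [0.3 0.5 0.4] op 59.8
 tool shift mm [  4.1   0.4 190.1] yaw -0.006
```

Request:
apply_moves:
  deltas:
    - [60,[4,0.4,45],0]
    - [60,[0,0,50],0]
    - [60,[0,0,50],0]
    - [60,[0,0,45],0]
    - [25,[0,0,0],0]
  grip_force: 20

```text
t: 7.52
tool_pos: [0.4943, 0.0483, 0.2192]
orientation: [-2.124, -2.307, 0.008]
force: [-0.2, -0.3, 0.4]
opening: 0.0539
```

Request:
apply_moves:
  deltas:
    - [25,[0,0,0],0]
    - [25,[0,0,0],0]
    - [25,[0,0,0],0]

```text
t: 7.9
tool_pos: [0.4969, 0.0475, 0.2247]
orientation: [2.128, 2.31, 0.001]
force: [-4.0, -0.6, 3.4]
opening: 0.0331
```

Request:
apply_moves:
  deltas:
    - [25,[-1.9,0,6.5],0]
    - [25,[-1.6,0,6.5],0]
    - [25,[-1.3,0,6.5],0]
    - [25,[-0.9,0,6.5],0]
    - [25,[0,0,1.5],0]

```text
t: 8.52
tool_pos: [0.4977, 0.0419, 0.1984]
orientation: [2.128, 2.31, 0.001]
force: [-15.6, -0.1, 27.2]
opening: 0.0328
```

```bash
python3 - <<'E'
from h import *
go(fx(0,-.1457,.030),YF+np.pi/2)
cv2.imwrite("pics/s2.png",cv2.resize(viewer.read_camera("scene")[130:270,260:460],None,fx=3.5,fy=3.5,interpolation=cv2.INTER_CUBIC))
E
```

```text
t 8.53 grasp [0.4978 0.0419 0.0314] psi 1.6529 F [-15.6  -0.1  27.2] op 32.8
 tool shift mm [-4.2 -1.6  1.4] yaw 0.0
```

View pics/s2.png

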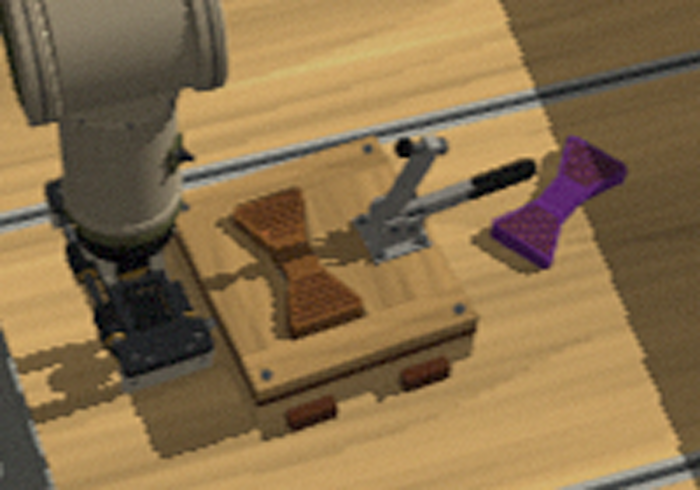

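The tie stands proud of the fixture and the lever is at its stop (27 N). The clamp is fully open. I release, rise, and go over the knot with a quarter turn.

Request:
apply_moves:
  deltas:
    - [60,[0,0,0],0]
    - [60,[0,0,0],0]
    - [60,[0,0,0],0]
    - [60,[0,0,-50],0]
    - [60,[0,0,-60],0]

```text
t: 9.2
tool_pos: [0.4963, 0.0419, 0.3052]
orientation: [-2.127, -2.309, 0.004]
force: [1.4, -0.3, 0.2]
opening: 0.0597
```

Request:
apply_moves:
  deltas:
    - [60,[0,0,-60],0]
    - [60,[0,0,0],0.1745]
    - [60,[0,0,0],0.1745]
    - [60,[0,0,0],0.1745]
    - [60,[0,0,0],0.1745]

```text
t: 9.82
tool_pos: [0.4971, 0.0419, 0.3655]
orientation: [2.794, 1.435, 0.0]
force: [-0.2, 0.3, -0.0]
opening: 0.0598
```

Request:
apply_moves:
  deltas:
    - [60,[0,0,0],0.1745]
    - [60,[0,0,0],0.1745]
    - [60,[0,0,0],0.1745]
    - [60,[0,0,0],0.1745]
    - [60,[0,0,0],0.1745]

```text
t: 10.45
tool_pos: [0.4971, 0.0419, 0.3654]
orientation: [-3.139, -0.12, -0.0]
force: [0.5, -1.3, -0.2]
opening: 0.0598
```

```bash
python3 - <<'E'
from h import *
go(fx(0,0,.2),YF)
s=viewer.read_camera("scene");t=viewer.read_camera("top")
cv2.imwrite("pics/s3f.png",s);cv2.imwrite("pics/t3f.png",t)
a=cv2.resize(s[140:270,260:440],(400,290),interpolation=cv2.INTER_CUBIC)
b=cv2.resize(t[210:340,230:410],(400,290),interpolation=cv2.INTER_CUBIC)
cv2.imwrite("pics/st3.png",np.vstack([cv2.resize(a,(800,580))[:300*2:1][:300],cv2.resize(b,(800,580))[140:440]]))
E
```

```text
t 10.45 grasp [0.4971 0.0419 0.1984] psi 0.0765 F [ 0.5 -1.3 -0.2] op 59.8
 tool shift mm [  -1.7 -141.5   -1.6] yaw -0.005
```

View pics/st3.png

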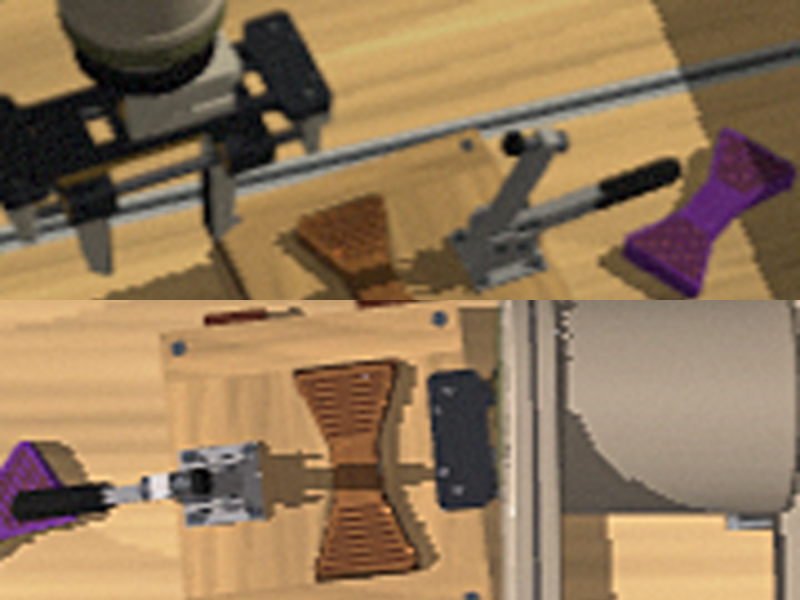

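```bash
python3 - <<'E'
from h import *
S=[(513,143),(503,143),(330,80),(285,12)];T=[(195,488),(211,488),(430,374),(436,506)]
S=[(260+x/4.444,140+y/4.46) for x,y in S];T=[(230+x/4.444,210+(y-160)/4.46) for x,y in T]
X=tri(T,S);print(X.round(4))
c,s=np.cos(YF),np.sin(YF)
print('fixture-local',((X[:,:2]-F)@np.array([[c,-s],[s,c]])).round(4))
go(fx(0,0,.2),YF)
E
```

```text
[[0.4734 0.2722 0.1621]
 [0.4736 0.2641 0.1651]
 [0.5247 0.1352 0.3217]
 [0.4582 0.1321 0.3052]]
fixture-local [[-0.0039  0.09  ]
 [-0.0043  0.0819]
 [ 0.0361 -0.0507]
 [-0.0305 -0.0484]]
t 10.55 grasp [0.4972 0.0418 0.1984] psi 0.0799 F [-0.1  0.8  0.9] op 60.5
 tool shift mm [  -1.3 -141.5   -1.6] yaw -0.002
```

The body end sits 92 mm from the tool axis, and the foot (local y about 82–90 mm, z about 165 mm) is close to it. So I centre, then descend in stages and watch the force.

Request:
apply_moves:
  deltas:
    - [60,[-1.3,-47,0],0]
    - [60,[0,-47,0],0]
    - [60,[0,-47.5,0],0]
    - [60,[0,0,0],0]
    - [60,[0,0,40],0]

```text
t: 11.18
tool_pos: [0.4857, 0.1832, 0.3285]
orientation: [-3.137, -0.137, -0.011]
force: [1.0, -1.2, -1.3]
opening: 0.0598
```

Request:
apply_moves:
  deltas:
    - [60,[0,0,40],0]
    - [60,[0,0,0],0]

```text
t: 11.42
tool_pos: [0.4827, 0.1815, 0.282]
orientation: [3.137, 0.132, -0.011]
force: [-0.8, 0.9, -0.1]
opening: 0.0602
```

```bash
python3 - <<'E'
from h import *
go(fx(0,0,.081),YF)
s=viewer.read_camera("scene");t=viewer.read_camera("top")
a=cv2.resize(s[130:240,290:450],(800,550),interpolation=cv2.INTER_CUBIC)
cv2.imwrite("pics/s4.png",a)
E
```

```text
t 11.43 grasp [0.4815 0.1811 0.115 ] psi 0.0842 F [-0.8  0.9 -0.1] op 60.2
 tool shift mm [ 3.4 -1.4 33.9] yaw 0.002
```

View pics/s4.png

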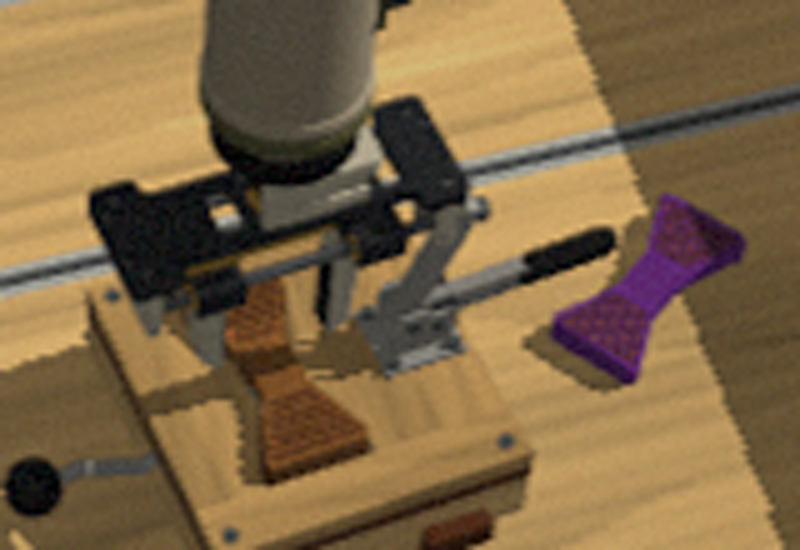

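No contact yet (0.1 N). The body end passes close by the clamp arm, near s4 (460,190). I go down slowly.

Request:
apply_moves:
  deltas:
    - [60,[2,-1,5],0]
    - [60,[0,0,4],0]
    - [60,[0,0,0],0]

```text
t: 11.9
tool_pos: [0.4864, 0.1838, 0.2768]
orientation: [3.139, 0.129, 0.001]
force: [1.0, -1.9, 1.0]
opening: 0.06
```

```bash
python3 - <<'E'
from h import *
go(fx(0,0,.081),YF)
E
```

```text
t 11.9 grasp [0.4865 0.1838 0.1098] psi 0.0824 F [ 1.  -1.9  1. ] op 60.0
 tool shift mm [-2.   0.9 28.8] yaw 0.0
```

Request:
apply_moves:
  deltas:
    - [60,[-2,1,4],0]
    - [60,[0,0,4],0]
    - [60,[0,0,0],0]

```text
t: 12.28
tool_pos: [0.4839, 0.1827, 0.2678]
orientation: [3.139, 0.129, -0.001]
force: [1.0, -2.1, 0.3]
opening: 0.0602
```

Request:
apply_moves:
  deltas:
    - [60,[0,0,3],0]
    - [60,[0,0,3],0]
    - [60,[0,0,0],0]

```text
t: 12.65
tool_pos: [0.4839, 0.1827, 0.2618]
orientation: [3.139, 0.129, -0.001]
force: [1.4, -1.7, -0.5]
opening: 0.0602
```

Request:
apply_moves:
  deltas:
    - [60,[0,0,3],0]
    - [60,[0,0,3],0]
    - [60,[0,0,0],0]

```text
t: 13.02
tool_pos: [0.484, 0.1828, 0.2559]
orientation: [3.139, 0.129, -0.001]
force: [-0.0, -1.3, -0.1]
opening: 0.0602
```

Request:
apply_moves:
  deltas:
    - [60,[0,0,3],0]
    - [60,[0,0,2.5],0]
    - [60,[0,0,0],0]
    - [60,[0,0,0],0]

```text
t: 13.52
tool_pos: [0.4841, 0.1828, 0.2508]
orientation: [-3.139, -0.129, 0.0]
force: [0.0, -1.6, 0.1]
opening: 0.0597
```

```bash
python3 - <<'E'
from h import *
go(fx(0,0,.081),YF)
E
```

```text
t 13.53 grasp [0.4841 0.1828 0.0838] psi 0.0823 F [ 0.  -1.6  0.1] op 59.7
 tool shift mm [0.5 0.  2.8] yaw 0.0
```

Request:
apply_moves:
  deltas:
    - [60,[0.5,0,2.5],0]
    - [20,[0,0,0],0]
    - [20,[0,0,0],0]
    - [20,[0,0,0],0]
    - [20,[0,0,0],0]
  grip_force: 20

```text
t: 14.15
tool_pos: [0.4847, 0.1828, 0.2483]
orientation: [-3.139, -0.129, -0.0]
force: [-0.0, -1.6, 0.3]
opening: 0.0276
```

Request:
apply_moves:
  deltas:
    - [20,[0,0,0],0]
    - [20,[0,0,0],0]

```text
t: 14.4
tool_pos: [0.4846, 0.1828, 0.2483]
orientation: [-3.139, -0.129, 0.0]
force: [0.9, -0.7, 0.3]
opening: 0.0276
```

```bash
python3 - <<'E'
from h import *
go(fx(0,0,.081),YF)
E
```

```text
t 14.4 grasp [0.4846 0.1828 0.0813] psi 0.0823 F [ 0.9 -0.7  0.3] op 27.6
 tool shift mm [-0.   0.   0.3] yaw 0.0
```

Tie gripped (27.6 mm). Lifting it.

Request:
apply_moves:
  deltas:
    - [20,[0,0,-5],0]
    - [20,[0,0,-10],0]
    - [20,[0,0,-30],0]
    - [20,[0,0,-40],0]
    - [20,[0,0,-25],0]

```text
t: 15.02
tool_pos: [0.4849, 0.183, 0.3614]
orientation: [-3.138, -0.129, -0.005]
force: [1.0, -0.2, 0.3]
opening: 0.0276
```

```bash
python3 - <<'E'
from h import *
go([.531,-.130,.07],.04)
E
```

```text
t 15.03 grasp [0.4854 0.1831 0.1944] psi 0.0824 F [ 1.  -0.2  0.3] op 27.6
 tool shift mm [ 19.3 315.9 124.3] yaw 0.042
```

Request:
apply_moves:
  deltas:
    - [20,[2.4,30,0],0]
    - [20,[3,45,0],0]
    - [20,[3,45,0],0]
    - [20,[3,45,0],0]
    - [20,[3,45,0],0]

```text
t: 15.65
tool_pos: [0.5163, -0.0266, 0.3593]
orientation: [3.139, 0.13, 0.002]
force: [0.4, 0.2, -0.4]
opening: 0.0281
```

Request:
apply_moves:
  deltas:
    - [20,[2.5,45,0],0]
    - [20,[2.4,40,0],0]
    - [20,[0,21,30],0]
    - [20,[0,0,40],0.042]
    - [20,[0,0,30],0]

```text
t: 16.27
tool_pos: [0.5295, -0.1309, 0.2574]
orientation: [-3.141, -0.061, 0.001]
force: [0.6, 1.0, 0.3]
opening: 0.0278
```

Request:
apply_moves:
  deltas:
    - [20,[0,0,0],0]
    - [20,[0,0,0],0]

```text
t: 16.52
tool_pos: [0.5305, -0.1306, 0.2601]
orientation: [3.14, 0.064, 0.003]
force: [-0.7, -1.1, -0.1]
opening: 0.0275
```

```bash
python3 - <<'E'
from h import *
go([.531,-.130,.0303],.04)
s=viewer.read_camera("scene");t=viewer.read_camera("top")
cv2.imwrite("pics/t5f.png",t)
a=cv2.resize(s[200:320,150:310],(640,480),interpolation=cv2.INTER_CUBIC)
cv2.imwrite("pics/s5.png",a)
E
```

```text
t 16.52 grasp [ 0.5308 -0.1307  0.0931] psi 0.0405 F [-0.7 -1.1 -0.1] op 27.5
 tool shift mm [ 0.1 -0.8 62.8] yaw 0.001
```

View pics/s5.png

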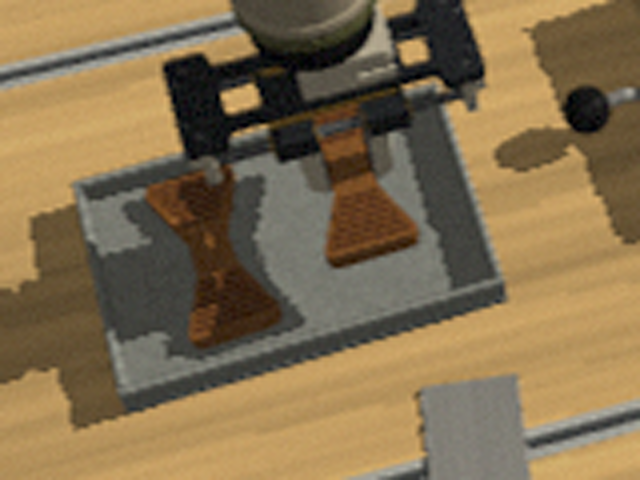

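The tie is held level over the free +y space: its near wing is at s5 (370,240), and the finished tie at (215,260) is undisturbed. I lower it gently.

Request:
apply_moves:
  deltas:
    - [20,[0,-0.8,20],0]
    - [20,[0,0,20],0]
    - [20,[0,0,12],0]
    - [20,[0,0,4],0]
    - [20,[0,0,0],0]

```text
t: 17.25
tool_pos: [0.5301, -0.1298, 0.2029]
orientation: [3.141, 0.063, 0.001]
force: [0.1, 0.1, -0.8]
opening: 0.0277
```

Request:
apply_moves:
  deltas:
    - [20,[0,0,2],0]
    - [20,[0,0,2],0]
    - [20,[0,0,0],0]

```text
t: 17.62
tool_pos: [0.5298, -0.1297, 0.1983]
orientation: [-3.141, -0.063, 0.0]
force: [1.4, -0.6, -0.0]
opening: 0.0275
```

```bash
python3 - <<'E'
from h import *
go([.531,-.130,.0303],.04)
E
```

```text
t 17.62 grasp [ 0.5298 -0.1297  0.0313] psi 0.0403 F [ 1.4 -0.6 -0. ] op 27.5
 tool shift mm [1.2 0.3 1. ] yaw 0.0
```

Request:
apply_moves:
  deltas:
    - [20,[0,0,0.8],0]
    - [20,[0,0,0.7],0]
    - [20,[0,0,0],0]

```text
t: 18.0
tool_pos: [0.5299, -0.1298, 0.1974]
orientation: [3.141, 0.063, 0.0]
force: [-2.1, 0.9, 5.5]
opening: 0.0276
```

Light contact at 5.5 N, at the expected height. Release and rise.

Request:
apply_moves:
  deltas:
    - [50,[0,0,0],0]
    - [50,[0,0,0],0]
    - [50,[0,0,0],0]
    - [50,[0,0,-20],0]
    - [60,[0,0,-40],0]

```text
t: 18.62
tool_pos: [0.5287, -0.1294, 0.2553]
orientation: [-3.139, -0.063, 0.007]
force: [0.8, -0.3, 0.4]
opening: 0.0562
```

Request:
apply_moves:
  deltas:
    - [60,[0,0,-55],0]
    - [60,[0,0,-55],0]
    - [60,[0,0,0],-0.18]
    - [60,[0,0,0],-0.18]
    - [60,[0,0,0],-0.18]

```text
t: 19.25
tool_pos: [0.5298, -0.1297, 0.3669]
orientation: [3.008, 0.908, 0.0]
force: [-0.7, 0.4, -0.8]
opening: 0.0599
```

Request:
apply_moves:
  deltas:
    - [60,[0,0,0],-0.18]
    - [60,[0,0,0],-0.18]
    - [60,[0,0,0],-0.18]
    - [60,[0,0,0],-0.18]
    - [60,[0,0,0],-0.18]

```text
t: 19.88
tool_pos: [0.5298, -0.1297, 0.3667]
orientation: [-2.313, -2.125, 0.0]
force: [0.3, 0.3, -0.4]
opening: 0.06
```

Request:
apply_moves:
  deltas:
    - [60,[0,0,0],-0.173]
    - [60,[0,0,0],0]

```text
t: 20.12
tool_pos: [0.5298, -0.1297, 0.3667]
orientation: [-2.129, -2.31, 0.0]
force: [0.1, 0.6, 1.0]
opening: 0.0598
```

```bash
python3 - <<'E'
from h import *
go([.4978,.0419,.032],YF+np.pi/2)
E
```

```text
t 20.12 grasp [ 0.5298 -0.1297  0.1997] psi 1.6522 F [0.1 0.6 1. ] op 59.8
 tool shift mm [173.6 -17.9 167.7] yaw -0.001
```

Request:
apply_moves:
  deltas:
    - [60,[43,-4.5,0],0]
    - [60,[43.5,-4.5,0],0]
    - [60,[43.5,-4.5,0],0]
    - [60,[43.5,-4.4,0],0]
    - [60,[0,0,40],0]

```text
t: 20.75
tool_pos: [0.4987, 0.0443, 0.33]
orientation: [2.126, 2.306, 0.009]
force: [-0.6, -0.4, -0.3]
opening: 0.0602
```

Request:
apply_moves:
  deltas:
    - [60,[0,0,45],0]
    - [60,[0,0,45],0]
    - [60,[0,0,37],0]
    - [60,[0,0,0],0]
    - [25,[0,0,0],0]

```text
t: 21.38
tool_pos: [0.4984, 0.0417, 0.2013]
orientation: [2.129, 2.308, 0.002]
force: [-0.2, 0.3, 0.5]
opening: 0.0539
```

Request:
apply_moves:
  deltas:
    - [25,[0,0,0],0]
    - [25,[0,0,0],0]
    - [25,[0,0,0],0]
  grip_force: 25

```text
t: 21.75
tool_pos: [0.4977, 0.0416, 0.2011]
orientation: [2.128, 2.311, -0.001]
force: [-7.0, -0.8, 9.1]
opening: 0.0326
```

Request:
apply_moves:
  deltas:
    - [25,[0.9,0,-6.5],0]
    - [25,[1.3,0,-6.5],0]
    - [25,[1.6,0,-6.5],0]
    - [25,[1.9,0,-6.5],0]
    - [25,[0,0,-1.5],0]

```text
t: 22.38
tool_pos: [0.497, 0.048, 0.2276]
orientation: [-2.127, -2.311, -0.001]
force: [-0.1, 3.4, -8.4]
opening: 0.0327
```

```bash
python3 - <<'E'
from h import *
go(fx(0,-.14,.056),YF+np.pi/2)
E
```

```text
t 22.38 grasp [0.497  0.0481 0.0606] psi 1.6535 F [-0.1  3.4 -8.4] op 32.7
 tool shift mm [-4.8 -1.3  4.5] yaw 0.001
```

Request:
apply_moves:
  deltas:
    - [25,[0,0,-1],0]
    - [25,[0,0,-1],0]
    - [25,[0,0,0],0]

```text
t: 22.75
tool_pos: [0.497, 0.048, 0.2283]
orientation: [-2.127, -2.31, -0.001]
force: [4.6, 6.0, -13.5]
opening: 0.0329
```

Request:
apply_moves:
  deltas:
    - [25,[0,0,-1],0]
    - [25,[0,0,-1],0]
    - [25,[0,0,0],0]

```text
t: 23.12
tool_pos: [0.4969, 0.0478, 0.2291]
orientation: [-2.127, -2.31, -0.001]
force: [11.0, 5.4, -26.6]
opening: 0.0327
```

At the upper stop (26.6 N, only 0.8 mm more movement). I release straight away, rise, back off and look.

Request:
apply_moves:
  deltas:
    - [60,[0,0,2],0]
    - [60,[0,0,0],0]
    - [60,[0,0,0],0]
    - [60,[0,0,-40],0]
    - [60,[0,0,-55],0]

```text
t: 23.75
tool_pos: [0.4965, 0.0473, 0.3243]
orientation: [-2.127, -2.309, 0.003]
force: [0.3, -0.7, -0.3]
opening: 0.0599
```

Request:
apply_moves:
  deltas:
    - [60,[0,0,-55],0]
    - [60,[-15,40,0],0]
    - [60,[-30,45,0],0]
    - [60,[-45,35,0],0]
    - [60,[-50,20,0],0]

```text
t: 24.38
tool_pos: [0.6497, -0.0815, 0.3797]
orientation: [2.126, 2.312, 0.001]
force: [1.0, 0.2, -0.6]
opening: 0.0601
```

Request:
apply_moves:
  deltas:
    - [60,[-50,0,0],0]
    - [60,[-55,0,0],0]
    - [60,[-55,0,0],0]
    - [60,[-55,0,0],0]
    - [60,[-50,0,0],0]

```text
t: 25.0
tool_pos: [0.6699, -0.3469, 0.3799]
orientation: [2.128, 2.31, 0.0]
force: [1.3, 0.6, 0.6]
opening: 0.0596
```

```bash
python3 - <<'E'
from h import *
go([.3,-.4,.2])
s=viewer.read_camera("scene");t=viewer.read_camera("top")
cv2.imwrite("pics/s6f.png",s);cv2.imwrite("pics/t6f.png",t)
a=cv2.resize(s[155:310,160:450],None,fx=2.6,fy=2.6,interpolation=cv2.INTER_CUBIC)
b=cv2.resize(t[225:290,200:490],None,fx=2.6,fy=2.6,interpolation=cv2.INTER_CUBIC)
print(a.shape,b.shape); cv2.imwrite("pics/st6.png",np.vstack([a,b]))
E
```

```text
t 25.0 grasp [ 0.67   -0.347   0.2129] psi 1.6527 F [1.3 0.6 0.6] op 59.6
 tool shift mm [ -22.6 -373.1   12.7] yaw None
(403, 754, 3) (169, 754, 3)
```

View pics/st6.png

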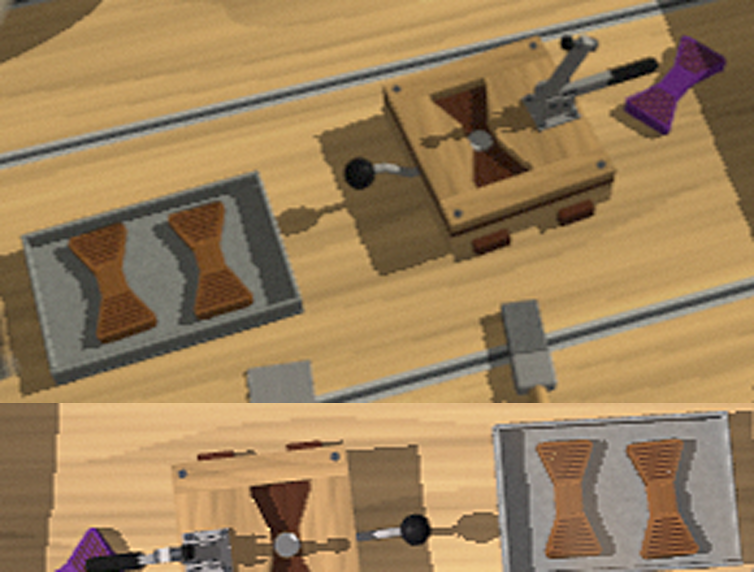

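Both ties lie flat, ribs up, side by side in the tray. The pocket is empty, the clamp is open, and the ball is back at its first pixel (about (298,222) in the scene view). One numeric check of the ball, then I hand in.

```bash
python3 - <<'E'
from h import *
for n,(y,x),f0,f1 in(("scene",(222,298),"scene0","s6f"),("top",(274,360),"top0","t6f")):
    for f in(f0,f1):
        g=cv2.imread(f"pics/{f}.png",0)[y-14:y+14,x-14:x+14]; m=cv2.moments((g<35).astype(np.uint8),True)
        print(n,f,round(m['m10']/m['m00'],2),round(m['m01']/m['m00'],2),m['m00'])
print(order.close_job())
E
```

```text
scene scene0 13.39 14.03 95.0
scene s6f 13.66 13.57 97.0
top top0 13.76 13.06 79.0
top t6f 13.54 13.13 82.0
the job is handed in; nothing more can be done
None
```

I unloaded the fixture in the order asked and handed the job in at about 25 s of the 72 s allowed.

- **Clamp:** I threw the handle fully over by its grip, and it is still open in the last pictures.
- **Ejector and tie:** I pressed the lever ball down to its stop (27 N). I then gripped the raised tie across the knot and laid it ribbed face up in the tray's wider space, touching down at 5.5 N.
- **Lever:** I raised it back to its upper stop (26.6 N). The ball's pixel position agrees with the first pictures to within half a pixel in both views.
- **Last pictures:** the pocket is empty, both ties lie flat side by side in the tray, and the gripper is well clear. The finished tie and the fixture surroundings look unmoved, but I did not measure them again. The sanding block, the brush handle and most of the putty knife lay outside the last crops.

**Disagreements:**
- The cameras put the tray rim and the finished tie's top about 5 mm lower than the text, and the fixture's top about 10 mm lower. I used the text's heights there, and the contact force agreed with them.
- My estimate showed the gripper body almost reaching the open clamp's foot. I lowered it in small steps and felt no contact.

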